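# Find the rocking canister lid and press it home

### The job

One of the four steel canister lids is not home: it rocks when you press near its edge. Find it by pressing on the lids' edges with closed fingers until you have made the loose one rock, then press it down in the middle until it is fully home, and finish with the fingers still pressing down on that lid. Only press: do not lift or take off any lid, and leave the other things on the trolley where they stand.

Things in the scene. Friction and masses are not known exactly. Their poses are not given: they have to be found in the camera images.
- lid_a: One of four identical loose steel lids: 92 mm square, plate 5 mm thick, 13 mm skirt round the edge, 180 g, each on a fixed white canister 82 mm square. The four stand in a row on a low white rack. Origin: centre of the plate's underside, 5 mm below the middle of the blue disc (26 mm across) that marks the top's centre; x, y along the edges, z up. All lid tops start 87 mm above the worktop; canister heights differ, so height tells nothing.
- lid_b: Lid, same as lid_a (origin and axes too). Under the middle of each lid is a stiff friction catch, a 20 mm round stud. Home: catch down, lid borne by the rim all round, does not give when pressed. Three lids are home. The loose one, any of the four, stands level 5 mm up on its catch; the skirt hides the gap.
- lid_c: Lid, same as lid_a (origin and axes too). The loose lid, whichever it is, pressed with a few N within 12 mm of the middle of an edge, tips about 0.16 rad: a 20 mm wide finger centred 36 mm from the middle sinks 3 mm, the far edge rises 8 mm. It falls back level when let go.
- lid_d: Lid, same as lid_a (origin and axes too). Pressing near its edge does not send the loose lid home; more than about 10 N on the blue disc does: lid and catch sink 5 mm until the lid bears on the rim, and stay there.
- vial_1: Amber vial, 22 mm across, 45 mm high, on the rack between two lids; loose bystander, to be left alone. Origin at the centre of its underside.
- vial_2: Amber vial, 22 mm across, 45 mm high, on the rack between the middle two lids; loose bystander, to be left alone. Origin at the centre of its underside.
- dish: Round steel dish, 150 mm across, 40 mm high; loose bystander, to be left alone. Origin at the centre of its underside.
- pump_bottle: Blue disinfectant pump bottle, 60 mm across, 150 mm high; loose bystander, to be left alone. Origin at the centre of its underside.
- carton: Small white carton, 50 x 100 x 35 mm; loose bystander, to be left alone. Origin at the centre of its underside.
- swab_jar: Clear jar with steel cap, 70 mm across, 90 mm high; loose bystander, to be left alone. Origin at the centre of its underside.
- forceps: Steel forceps, 127 mm long, about 8 mm thick, lying flat; loose bystander, to be left alone. Origin at the centre of its underside.

How it is judged:
By the outcome, as a careful person would: the job done as asked, in the order asked, and still so for the second after the job is handed in, while the arm keeps its last pose, push and grip.
It also fails if it takes over 45 s, if anything falls off the work surface, if the arm or the gripper's body presses on something with over 40 N, if the wrist force passes 120 N, or if a joint passes its speed limit or range.

### The arm

A 7-joint arm with a two-finger parallel gripper is mounted at the origin on the work surface. World frame = base frame: x ahead of the robot, y to its left, z up, the work surface at z = 0. Lengths are in m, angles in rad, forces in N, time in s.
With the tool pointing down it reaches from about 0.425 to 0.925 m from the base axis. Payload 6.8 kg.
Tool frame: the origin (TCP) lies between the finger pads; the fingertips stand 22 mm ahead of it and the grasp point (between the pads) lies 3 mm ahead of it (bot.tip_reach is the distance from the TCP to the fingertips, in m); z points along the fingers, x is the direction in which the jaws open and shut, and the axes are right-handed (so a half turn about z gives the same grasp; the last joint's range is limited). The gripper opens to 85 mm and grips with 20 to 120 N. Pads are 22 mm wide; open, the fingers measure 114 mm over their backs; the gripper's body (76 mm by 85 mm) begins 54 mm behind the grasp point. The pads swing forward as they close: fully open they stand 13 mm farther back than shut.
Start: joints at [1.105, 0.477, 0.022, 1.555, -0.011, 1.109, -0.083], TCP at [0.236, -0.632, 0.253] pointing down, gripper open.
Joint ranges: [-2.96, 2.96], [-0.34, 2.1], [-1.41, 1.46], [0.24, 2.44], [-1.37, 4.51], [0.17, 1.92], [-2.96, 2.96]. Speed limits (rad/s): [2.39, 2.39, 3.14, 3.14, 3.14, 3.14, 3.14].

### API

Orientations are given as a unit quaternion [w, x, y, z].
In Python, from station import bot gives the robot as it stands.
- The arm moves only by the tool step_arm, never from a script. Its argument "targets" is a list of rows, each a list of 5 numbers: the shift along the tool's x, y, z in mm, then the turn about the tool's z in degrees, then the closure, from 0 (fully open) to 1 (shut). In form: [[dx, dy, dz, spin, jaw], ...]. A call has 1 to 20 rows; each row is the pose to reach, as a shift and turn from the pose commanded when the call began, along the tool's axes at that moment; what a row does not reach only later rows make up. A row lasts 1/12 s, in which the tool goes at most 41.7 mm and 7.16 degrees, less where a joint would pass 70% of its speed; a pose out of reach is approached as far as the arm can. A call with a gripper value outside its range is refused whole. The fingers move at their own pace and stop on an object; "newtons" is the grip in N (left out, the last holds). Time passes only in rows, so rows that repeat a pose let the fingers close. It gives the time, the measured TCP pose, the force and the opening at its end, in the units of the state.
- bot.get_obs(): the state, without advancing time (a new reading comes with each control period).
- bot.read_camera(name): name is "scene" or "top"; returns a dict with "frame" (480x640x3 uint8, red, green, blue), "z_map" (480x640 float32, m along the optical axis (not along the pixel's ray), 0 where there is no reading), "fov_y" (degrees; the focal length in pixels is half the picture's height over the tangent of half this angle, whatever the lens; pixels are square), "cx", "cy" (the principal point, pixels), "R" (3x3) and "t" (3): a world point X has camera coordinates R X + t. Camera axes: x right, y down, z forward; pixel columns grow to the right and rows downward; lengths in m; the calibration is good to about 2 mm. A picture is of the moment at which its call begins.
- bot.hand_in(): hands the job in, once; it reports no verdict.
The state is a dict: "t": time; "q": joint angles; "joint_vel": joint speeds; "joint_torque": joint torques, N m; "eef_pos": TCP position; "tool_rot": TCP orientation; "contact_force": force on the tool from outside, world axes, zero at the start; "torque": the same for the moment, N m; "gripper_width": opening from 0.0 (shut) to 1.0 (fully open).
Only numpy, scipy, OpenCV 4.12 (cv2) and the standard library are available. Lean on these libraries where they do the work, as an engineer would, in place of code of your own. Each camera call takes 0.05 s, during which the arm holds its last target.

## Working session

There is one attempt and no reset: what is moved stays moved. The work goes in short steps, Python scripts to look and compute and a tool call to move; the robot and the scene stay as the last step left them, time stands still between calls to the robot, and variables do not carry over. Pictures are saved under pics/ and viewed, and the job is handed in when it is done.

Besides the shell and the picture viewer there is one more tool, called after "Call:" in YAML: its name, and indented under it one key for each argument. step_arm: Moves the arm, as the interface text tells. Its arguments: {"type":"object","properties":{"targets":{"type":"array"},"newtons":{"type":"number"}},"required":["targets"]}

```bash
mkdir -p pics; ls; cat > h.py <<'E'
import numpy as np,cv2
from station import bot
def cam(n,save=None):
    c=bot.read_camera(n)
    if save: cv2.imwrite('pics/'+save,c['frame'][:,:,::-1])
    return c
def ray(c,u,v,z):
    f=240/np.tan(np.radians(c['fov_y'])/2)
    R=np.array(c['R']);t=np.array(c['t'])
    d=R.T@np.array([(u-c['cx'])/f,(v-c['cy'])/f,1]);o=-R.T@t
    return o+d*(z-o[2])/d[2]
E
python3 - <<'E'
from h import *
s=bot.get_obs();print(s)
for n in('scene','top'):
    c=cam(n,n+'0.png');print(n,c['fov_y'],c['cx'],c['cy'],-np.array(c['R']).T@c['t'])
    hsv=cv2.cvtColor(c['frame'],cv2.COLOR_RGB2HSV)
    m=cv2.inRange(hsv,(95,90,50),(130,255,255))
    k,l,st,ce=cv2.connectedComponentsWithStats(m)
    for i in range(1,k):
        if st[i,4]>15: print(st[i],ce[i].round(1),ray(c,*ce[i],.087).round(4))
E
```

```text
pics
{'t': 0.0, 'q': array([ 1.10490524,  0.47778965,  0.02233906,  1.55644666, -0.01150677,
        1.10931   , -0.08308874]), 'joint_vel': array([-1.30256109e-03, -3.15944301e-04,  4.39589729e-04,  1.83853259e-04,
       -1.22796973e-05, -3.28587151e-04,  2.39714847e-04]), 'joint_torque': array([-6.25768171e-04, -5.96458375e+01,  1.60806119e+00, -2.81199181e+01,
        1.23652289e-02,  9.38644807e-03, -9.59252901e-06]), 'eef_pos': array([ 0.23618625, -0.63173933,  0.2523347 ]), 'tool_rot': array([-4.65909090e-04,  8.21654885e-01, -5.69984576e-01, -7.84911695e-04]), 'contact_force': array([-0.60734656,  0.16161353, -0.06298728]), 'torque': array([-0.05152752, -0.00417148, -0.03074149]), 'gripper_width': 0.998771391251207}
scene 56.14333846367878 325.1943388828986 239.03032350106864 [ 1.22285566 -0.28007111  0.54084171]
[429 140  86  27 772] [487.1 152.1] [0.3706 0.6185 0.087 ]
[415 210  11   5  42] [419.9 211.9] [0.5619 0.2562 0.087 ]
[350 226  11   5  49] [355.  228.1] [0.5569 0.1035 0.087 ]
[486 235  33  24 620] [501.6 246.7] [0.7403 0.3078 0.087 ]
[262 248  13   6  62] [268.3 250.5] [ 0.5534 -0.0769  0.087 ]
[169 267  14   7  79] [175.7 270.1] [ 0.5368 -0.241   0.087 ]
[581 275  27  21 418] [593.6 285. ] [0.8929 0.3545 0.087 ]
[480 276  29  13 143] [493.2 283.8] [0.8169 0.2147 0.087 ]
top 42.73280428159094 322.0570857756228 226.75219890480304 [0.38183303 0.02100484 1.15314427]
[ 26  35  22  21 341] [36.7 45. ] [0.9035 0.5376 0.087 ]
[134  37  20  21 315] [143.9  47.2] [0.9038 0.3402 0.087 ]
[141 124  28  33 492] [155.9 143.4] [0.7189 0.3066 0.087 ]
[173 226  14  14 147] [179.5 232.5] [0.5572 0.2553 0.087 ]
[260 230  14  13 145] [266.7 236. ] [0.5536 0.1023 0.087 ]
[363 234  14  13 143] [369.1 239.9] [ 0.5499 -0.078   0.087 ]
[456 244  14  14 147] [462.1 250.7] [ 0.5336 -0.242   0.087 ]
[  0 381  11  68 474] [  3.5 408.8] [0.255  0.5302 0.087 ]
```

View pics/scene0.png

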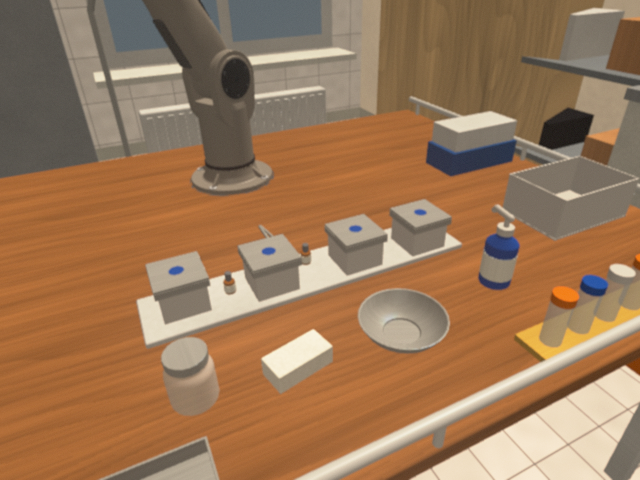

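View pics/top0.png

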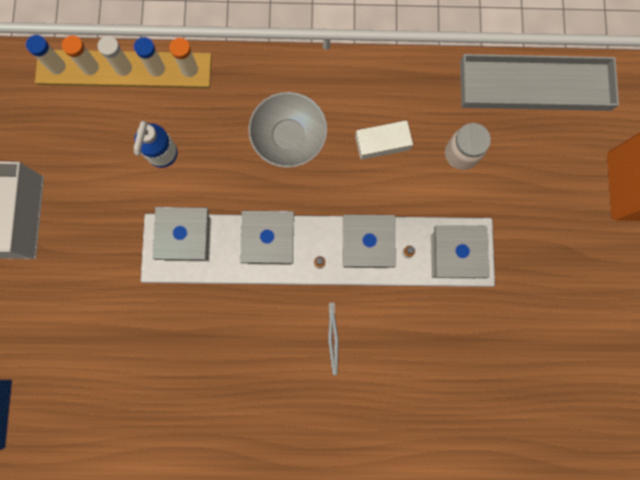

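The pictures show four lids in a row on the rack. In the top view the blue discs are at px (180,232), (267,236), (369,240) and (462,251), with vials at (320,262) and (409,251). Next I'll get lid yaws and a height check.

```bash
python3 - <<'E'
from h import *
from scipy.spatial.transform import Rotation as Ro
c=cam('top');f=240/np.tan(np.radians(c['fov_y'])/2)
R=np.array(c['R']);t=np.array(c['t']);Z=c['z_map']
v,u=np.mgrid[:480,:640]
P=np.stack([(u-c['cx'])/f*Z,(v-c['cy'])/f*Z,Z],-1);W=(P-t)@R
m=((W[...,2]>.08)&(W[...,2]<.095)&(Z>0)&(W[...,0]>.46)&(W[...,0]<.62)).astype(np.uint8)
for x in cv2.findContours(m,0,2)[0]:
    if cv2.contourArea(x)<800: continue
    p=x[:,0].astype(int); w=W[p[:,1],p[:,0],:2].astype(np.float32)
    r=cv2.minAreaRect(w*1000); mm=np.zeros_like(m);cv2.drawContours(mm,[x],-1,1,-1)
    print(r, np.median(W[...,2][mm>0]))
for y,pt in ((0,(.3,.3)),): pass
s=bot.get_obs();print(Ro.from_quat(np.roll(s['tool_rot'],-1)).as_matrix().round(4))
E
```

```text
((533.691162109375, -242.1211700439453), (92.24007415771484, 92.36988067626953), 0.4944859743118286) 0.08686789431055071
((550.1153564453125, -78.64015197753906), (92.88622283935547, 89.8902359008789), 0.32730039954185486) 0.0869118599071167
((553.414794921875, 101.56866455078125), (90.91976928710938, 91.79825592041016), 0.6870409846305847) 0.08688796707018845
((557.6643676757812, 254.42227172851562), (92.80399322509766, 93.23223876953125), 0.053916625678539276) 0.08694533980637685
[[ 3.502e-01 -9.367e-01 -6.000e-04]
 [-9.367e-01 -3.502e-01  1.300e-03]
 [-1.400e-03  1.000e-04 -1.000e+00]]
```

Call:
step_arm:
  targets:
    - [-273,-383,60,20.5,1]
    - [-273,-383,60,20.5,1]
    - [-273,-383,60,20.5,1]
    - [-273,-383,60,20.5,1]
    - [-273,-383,60,20.5,1]
    - [-273,-383,60,20.5,1]
    - [-273,-383,60,20.5,1]
    - [-273,-383,60,20.5,1]
    - [-273,-383,60,20.5,1]
    - [-273,-383,60,20.5,1]
    - [-273,-383,60,20.5,1]
    - [-273,-383,60,20.5,1]
    - [-273,-383,60,20.5,1]
    - [-273,-383,60,20.5,1]
    - [-273,-383,125,20.5,1]
    - [-273,-383,125,20.5,1]
    - [-273,-383,125,20.5,1]
    - [-273,-383,125,20.5,1]
  newtons: 40

```text
t: 1.65
eef_pos: [0.4979, -0.2438, 0.1277]
tool_rot: [-0.001, -0.706, 0.708, 0.001]
contact_force: [-0.6, 0.4, 0.5]
gripper_width: -0.002
```

Call:
step_arm:
  targets:
    - [-1,-1,10,0,1]
    - [-1,-1,17,0,1]
    - [-1,-1,17,0,1]
    - [-1,-1,19,0,1]
    - [-1,-1,19,0,1]

```text
t: 2.07
eef_pos: [0.5007, -0.2415, 0.1096]
tool_rot: [0.0, -0.707, 0.707, -0.0]
contact_force: [0.1, -0.4, -0.5]
gripper_width: -0.001
```

```bash
python3 - <<'E'
from h import *
s=bot.get_obs();print(s['eef_pos'],s['contact_force'],s['torque'])
cam('scene','s1.png');cam('top','t1.png')
E
```

```text
[ 0.50069669 -0.2415488   0.10955709] [ 0.05388916 -0.4418068  -0.47405811] [ 0.01718065 -0.02247208  0.02966538]
```

View pics/s1.png

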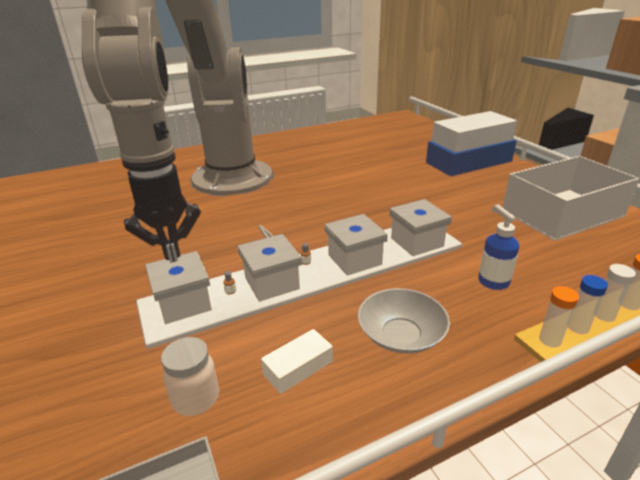

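The fingers stand over the near edge of the right-hand lid at px (173,255), just above it. I'll press in small steps.

Call:
step_arm:
  targets:
    - [0,2,0,0,1]
    - [0,2,1,0,1]
    - [0,2,2,0,1]
    - [0,2,2,0,1]

```text
t: 2.5
eef_pos: [0.4985, -0.2415, 0.109]
tool_rot: [-0.0, -0.707, 0.707, -0.0]
contact_force: [-5.6, 2.1, 17.0]
gripper_width: -0.004
```

Call:
step_arm:
  targets:
    - [0,0,1,0,1]
    - [0,0,2,0,1]
    - [0,0,2,0,1]

```text
t: 2.75
eef_pos: [0.4985, -0.2416, 0.1089]
tool_rot: [-0.0, -0.707, 0.707, -0.0]
contact_force: [-12.0, 6.3, 34.9]
gripper_width: 0.004
```

Lid D bears 35 N with no sinking, so it is home. Next is the lid at y=-0.078.

Call:
step_arm:
  targets:
    - [0,0,-25,0,1]
    - [-163,-16.5,-25,0,1]
    - [-163,-16.5,-25,0,1]
    - [-163,-16.5,-25,0,1]
    - [-163,-16.5,-25,0,1]
    - [-163,-16.5,-25,0,1]
    - [-163,-16.5,-25,0,1]
    - [-163,-16.5,-6,0,1]
    - [-163,-16.5,-6,0,1]
    - [-163,-16.5,-6,0,1]

```text
t: 3.58
eef_pos: [0.514, -0.0799, 0.1107]
tool_rot: [-0.001, -0.706, 0.708, 0.001]
contact_force: [0.6, -0.1, 0.6]
gripper_width: 0.003
```

Call:
step_arm:
  targets:
    - [0,0,1,0,1]
    - [0,0,2,0,1]
    - [0,0,3,0,1]
    - [0,0,3,0,1]
    - [0,0,3,0,1]

```text
t: 4.0
eef_pos: [0.5154, -0.0791, 0.1091]
tool_rot: [0.0, -0.707, 0.707, -0.001]
contact_force: [-1.2, -1.3, 5.5]
gripper_width: -0.0
```

Call:
step_arm:
  targets:
    - [0,0,1,0,1]
    - [0,0,2,0,1]
    - [0,0,2,0,1]
    - [0,0,2,0,1]

```text
t: 4.33
eef_pos: [0.5154, -0.0791, 0.109]
tool_rot: [0.0, -0.707, 0.707, -0.001]
contact_force: [-9.5, 0.3, 26.4]
gripper_width: -0.0
```

This lid is home too (26 N, no give). On to y=+0.102.

Call:
step_arm:
  targets:
    - [0,0,-25,0,1]
    - [-181,-3,-25,0,1]
    - [-181,-3,-25,0,1]
    - [-181,-3,-25,0,1]
    - [-181,-3,-25,0,1]
    - [-181,-3,-25,0,1]
    - [-181,-3,-25,0,1]
    - [-181,-3,-25,0,1]
    - [-181,-3,-5,0,1]
    - [-181,-3,-5,0,1]
    - [-181,-3,-5,0,1]

```text
t: 5.25
eef_pos: [0.5173, 0.1004, 0.1107]
tool_rot: [-0.001, -0.706, 0.708, 0.0]
contact_force: [-0.2, -0.2, 0.8]
gripper_width: 0.001
```

Call:
step_arm:
  targets:
    - [0,0,1,0,1]
    - [0,0,2,0,1]
    - [0,0,3,0,1]
    - [0,0,3,0,1]
    - [0,0,3,0,1]

```text
t: 5.67
eef_pos: [0.5184, 0.1025, 0.1087]
tool_rot: [0.0, -0.707, 0.707, -0.0]
contact_force: [0.5, -0.0, 0.8]
gripper_width: 0.002
```

Call:
step_arm:
  targets:
    - [0,0,1,0,1]
    - [0,0,2,0,1]
    - [0,0,2,0,1]
    - [0,0,2,0,1]

```text
t: 6.0
eef_pos: [0.518, 0.1025, 0.1063]
tool_rot: [-0.0, -0.707, 0.707, -0.0]
contact_force: [-0.9, 0.3, 0.8]
gripper_width: -0.006
```

```bash
python3 - <<'E'
from h import *
s=bot.get_obs();print(s['eef_pos'],s['contact_force'],s['torque'])
cam('scene','s2.png')
E
```

```text
[0.51798477 0.1024658  0.10626885] [-0.86076638  0.31525128  0.82093224] [-0.21235612  0.0979857  -0.00857986]
```

View pics/s2.png

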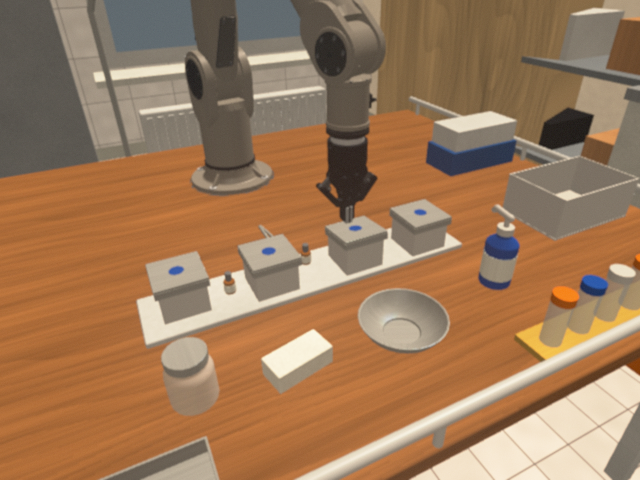

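Lid B at px (356,230) sinks under about 1 N: it is tipping away from the camera side. I'll press it slightly more to reach the end of its rock.

Call:
step_arm:
  targets:
    - [0,0,1,0,1]
    - [0,0,1,0,1]
    - [0,0,1.5,0,1]
    - [0,0,1.5,0,1]

```text
t: 6.38
eef_pos: [0.518, 0.1024, 0.1054]
tool_rot: [-0.0, -0.707, 0.707, -0.0]
contact_force: [-2.8, -1.1, 8.8]
gripper_width: 0.001
```

```bash
python3 - <<'E'
from h import *
c=cam('scene','s3.png');cv2.imwrite('pics/s3c.png',cv2.resize(c['frame'][190:290,300:470,::-1],None,fx=4,fy=4))
E
```

```text
(no output)
```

View pics/s3c.png

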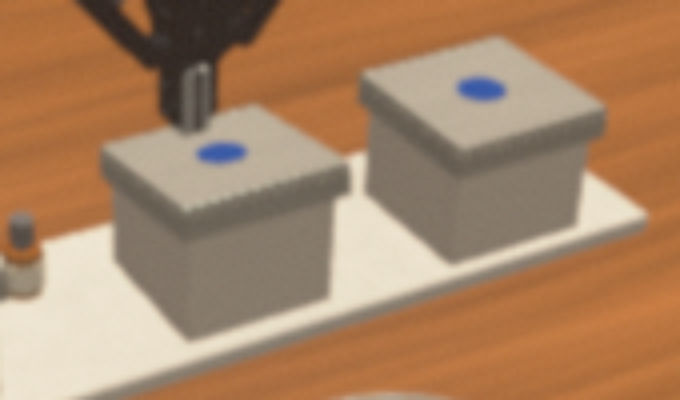

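The lid is visibly tipped, with its far edge up, and it reached its stop at 8.8 N after sinking 3.6 mm. It is the loose one. Now I'll release it, move to the disc and press.

Call:
step_arm:
  targets:
    - [0,0,-8,0,1]
    - [0,0,-20,0,1]
    - [0,0,-20,0,1]
    - [0,-35.5,-20,0,1]
    - [0,-35.5,-20,0,1]
    - [0,-35.5,-20,0,1]
    - [0,-35.5,-6,0,1]
    - [0,-35.5,-6,0,1]
    - [0,-35.5,-6,0,1]

```text
t: 7.18
eef_pos: [0.5525, 0.1025, 0.1102]
tool_rot: [0.001, 0.707, -0.707, -0.001]
contact_force: [0.2, -0.1, 0.9]
gripper_width: -0.002
```

Call:
step_arm:
  targets:
    - [0,0,1,0,1]
    - [0,0,2,0,1]
    - [0,0,3,0,1]
    - [0,0,3,0,1]

```text
t: 7.52
eef_pos: [0.5534, 0.1026, 0.1083]
tool_rot: [-0.0, -0.707, 0.707, -0.0]
contact_force: [-1.0, 0.8, 3.5]
gripper_width: -0.002
```

Call:
step_arm:
  targets:
    - [0,0,1,0,1]
    - [0,0,2,0,1]
    - [0,0,3,0,1]
    - [0,0,3,0,1]
    - [0,0,3,0,1]

```text
t: 7.93
eef_pos: [0.5534, 0.1026, 0.1054]
tool_rot: [0.0, 0.707, -0.707, 0.0]
contact_force: [-1.5, -0.7, 5.6]
gripper_width: 0.001
```

Call:
step_arm:
  targets:
    - [0,0,1,0,1]
    - [0,0,2,0,1]
    - [0,0,3,0,1]
    - [0,0,3,0,1]
    - [0,0,3,0,1]

```text
t: 8.35
eef_pos: [0.5534, 0.1027, 0.104]
tool_rot: [0.0, -0.707, 0.707, -0.0]
contact_force: [-7.7, -1.7, 21.8]
gripper_width: 0.001
```

Call:
step_arm:
  targets:
    - [0,0,1,0,1]
    - [0,0,1,0,1]
    - [0,0,1,0,1]

```text
t: 8.6
eef_pos: [0.5535, 0.1027, 0.104]
tool_rot: [0.0, -0.707, 0.707, -0.0]
contact_force: [-10.6, -2.6, 30.5]
gripper_width: 0.003
```

```bash
python3 - <<'E'
from h import *
s=bot.get_obs();print(s['eef_pos'],s['contact_force'],s['torque'])
c=cam('scene','s4.png');cv2.imwrite('pics/s4c.png',cv2.resize(c['frame'][190:290,300:470,::-1],None,fx=4,fy=4))
E
```

```text
[0.55350185 0.10265443 0.10398215] [-10.57321113  -2.64354337  30.45876143] [-0.50268232  2.50272268  0.01368336]
```

View pics/s4c.png

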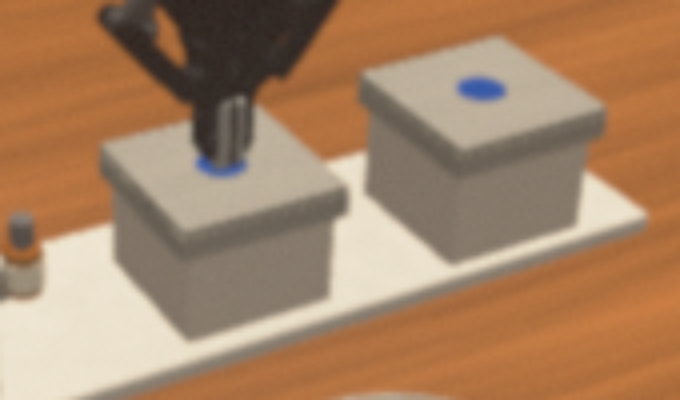

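The lid is level, about 5 mm lower, and bears 30 N without moving. I'll check the other things, then hand in.

```bash
python3 - <<'E'
from h import *
a=cv2.imread('pics/scene0.png');b=cv2.imread('pics/s4.png')
d=(cv2.blur(cv2.absdiff(a,b).max(2),(3,3))>25).astype(np.uint8)
k,l,st,_=cv2.connectedComponentsWithStats(d)
print([list(x) for x in st[1:] if x[4]>10])
s=bot.get_obs();print(s['t'],s['eef_pos'],s['contact_force'])
print(bot.hand_in())
E
```

```text
[[np.int32(142), np.int32(0), np.int32(71), np.int32(114), np.int32(3047)], [np.int32(193), np.int32(0), np.int32(63), np.int32(106), np.int32(2915)], [np.int32(296), np.int32(0), np.int32(101), np.int32(249), np.int32(11364)], [np.int32(354), np.int32(3), np.int32(41), np.int32(43), np.int32(583)], [np.int32(382), np.int32(241), np.int32(5), np.int32(4), np.int32(16)]]
8.65 [0.55348666 0.10270765 0.10396857] [-11.09275508  -2.27806704  30.49533671]
the job is handed in; nothing more can be done
None
```

The loose lid was the third one tested, at about (0.553, 0.102). It is now pressed home, and I handed the job in at 8.65 s with the fingers still pressing on its disc at about 30 N.

- **Finding it:** I pressed the near edges with closed fingers. The lids at y = -0.242 and y = -0.078 took 35 N and 26 N without giving. The lid at y = +0.102 sank 2.7 mm at about 1 N, then stopped at 3.6 mm under 9 N, with its far edge visibly raised in the image. I didn't press the fourth lid.
- **Pressing it home:** I released it so it could fall back, then pressed the blue disc. It sank 5 mm, from TCP height 0.109 to 0.104, and stayed there as the force rose from 22 N to 30 N. The picture shows it level.
- **Last checks:** Comparing the scene image with the first one showed changes only at the arm and this lid. No check failed, but two readings stood out:
  - At the end there was also a sideways force of about 11 N in x, but the fingers did not slip.
  - While the lid was going down, a reading partway showed only 5.6 N, less than the 10 N stated, probably because the catch moves in steps.

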